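# Open a roller pump for its new tube and hold the track arm back

## Robot

A 6-joint arm with a two-finger parallel gripper is mounted at the origin on the work surface. World frame = base frame: x ahead of the robot, y to its left, z up, the work surface at z = 0. Lengths are in m, angles in rad, forces in N, time in s.
With the tool pointing down it reaches from about 0.425 to 1.125 m from the base axis. Payload 14.9 kg.
Tool frame: the origin (TCP) lies midway between the tips of the shut fingers; the grasp point (between the pads) lies 19 mm behind it; x points along the fingers, z is the direction in which the jaws open and shut, and the axes are right-handed (so a half turn about x gives the same grasp; the last joint's range is limited). The gripper opens to 91 mm and grips with 3 to 60 N. Pads are 32 mm wide; open, the fingers measure 118 mm over their backs; the gripper's body (76 mm by 178 mm) begins 60 mm behind the grasp point.
Start: joints at [1.143, 0.379, 1.734, -0, 1.028, -0.033], TCP at [0.269, 0.646, 0.214] pointing down, gripper open.
Joint ranges: [-2.77, 2.77], [-0.74, 2.19], [0, 2.66], [-1.06, 4.2], [0.31, 2.87], [-3.08, 3.08]. Speed limits (rad/s): [1.89, 1.89, 2.39, 3.14, 3.14, 3.14].

## Interface

Orientations are given as [roll, pitch, yaw] about the fixed x, y, z axes, in that order (R = Rz(yaw) Ry(pitch) Rx(roll)).
In Python, from workcell import arm gives the robot as it stands.
- The arm moves only by the tool arm_command, never from a script. Its argument "motion" is a list of rows, each an object of numbers: "dx", "dy", "dz": the shift along the world's x, y, z in cm; "wx", "wy", "wz": the turn, a rotation vector about the world's x, y, z in rad. A call has 1 to 20 rows; each row is the pose to reach, as a shift and turn from the pose measured when the call began; what a row does not reach only later rows make up. A row lasts 1/8 s, in which the tool goes at most 62.5 mm and 10.7 degrees, less where a joint would pass 70% of its speed; a pose out of reach is approached as far as the arm can. A call with a gripper value outside its range is refused whole. "grip" is the closure, from 0 (fully open) to 1 (shut), set as the call begins (left out, the last holds). The fingers move at their own pace and stop on an object; "force" is the grip in N (left out, the last holds). Time passes only in rows, so rows that repeat a pose let the fingers close. It gives the time, the measured TCP pose, the force and the opening at its end, in the units of the state.
- arm.observe(): the state, without advancing time (a new reading comes with each control period).
- arm.read_camera(name): name is "scene" or "side" or "wrist"; returns a dict with "img" (480x640x3 uint8, red, green, blue), "range_z" (480x640 float32, m along the optical axis (not along the pixel's ray), 0 where there is no reading), "K" (3x3 intrinsics, pixels), "k1" (the pictures are not rectified: a ray, as slopes to the right and down, at radius r is drawn at 1 + k1 r^2 times it, then the intrinsics apply), "extrinsics" (4x4, takes a point from camera to world coordinates); the wrist camera has in their place "hand_eye" (4x4, takes a point from camera to tool coordinates, whose origin is the TCP and whose axes are the tool frame's). Camera axes: x right, y up, looking along -z (the intrinsics and any distortion apply to the point x, -y, -z); pixel columns grow to the right and rows downward; lengths in m; the calibration is good to about 2 mm. A picture is of the moment at which its call begins: read the wrist's pose just before it.
- arm.hand_in(): hands the job in, once; it reports no verdict.
Trained networks look in a picture, given as the dict that the camera call returned (one of the last four; its "shot" number tells which), for a name from the list of things; names that differ only in an ending like _2 or _b are one class to them, and where a whole thing is asked for, a point or a joint stands for the part that bears it (a point fixed in the world has none). Each returns a list of dicts, best first, with "confidence" (0 to 1); they miss things now and then, are a little off and sometimes report something else, mostly with a low value. They report only what shows in the picture. A call takes as long as a camera call.
- arm.outline_of(picture, target): "mask" (480x640 bool, what is visible of it) and "position" ([column, row] in pixels, amid what is visible of it).
The state is a dict: "clock": time; "qpos": joint angles; "qd": joint speeds; "tau": joint torques, N m; "tool_pos": TCP position; "eef_rot": TCP orientation; "wrist_force": force on the tool from outside, world axes, zero at the start; "torque": the same for the moment, N m; "grip_width": opening from 0.0 (shut) to 1.0 (fully open).
Only numpy, scipy, OpenCV 4.12 (cv2) and the standard library are available. Lean on these libraries where they do the work, as an engineer would, in place of code of your own. Each camera call takes 0.05 s, during which the arm holds its last target.

## Task

The roller pump is to get a new tube and a colleague is waiting to lay it in. First press each of the two sprung tube-clamp levers down until its catch keeps it down by itself; then, by its finger post, push the sprung track arm back from the rotor, past the last click of its ratchet to its stop, and finish while still holding it there: keep pushing, so that the arm is held by you and not by the ratchet, with both clamps still open. Leave the other things on the bench and on the pump where they are.

Things in the scene. Friction and masses are not known exactly. Their poses are not given: they have to be found in the camera images.
- pump: bench-top roller pump without tube, fixed: pale case 280 x 280 mm, deck 85 mm above the bench, sloping control panel on its front (-x, robot) side. Origin: on the bench under the rotor's upright axis; x to the pump's rear, y to its left. On the deck: three-roller rotor (47 mm radius, top 133 mm above the bench), track arm behind it, a tube clamp at the front left and front right (x -0.050)
- track_arm (a joint): hinge of the track arm, rad: grey metal bar across the deck behind the rotor with a curved shoe, pivot upright at pump (0.050, -0.095). 0: sprung shut on the rotor; grows as the post goes to the rear (+x); stop 0.235. Takes 6 N at the post shut, 11 N at the stop. Ratchet clicks at 0.055, 0.115, 0.175; let go, it falls back to rest at 0.061, 0.121, 0.179. May start shut or on tooth 1 or 2
- finger_post (a point): upright black post on the track arm's free (left) end, 180 mm from its pivot, to push the arm by: 18 mm in diameter, from 122 to 162 mm above the bench, the highest thing on the pump. This point: on its axis, 118 mm above the bench, where it stands on the arm. At pump (0.050, 0.085) with the arm shut; swings 42 mm to the rear. Around it nothing is higher than 124 mm, the rotor 133 mm
- clamp_left (a joint): rocker hinge of the left (+y) tube clamp, rad: 0 up (clamp shut), grows as the paddle is pressed down, stop at 0.42. Spring: 4 N at the paddle at rest, 8 N at the catch, 10 N at the stop. Past 0.30 a steel catch springs in under the lever's inboard end: let go after that, it stays down at about 0.296; let go earlier, it springs back to 0
- paddle_left (a point): ribbed thumb paddle of the left tube clamp, 34 mm along the lever, 32 wide, 6 thick. This point: centre of its top face. Rocker hinge along the pump's x, 40 mm inboard, 117 mm above the bench. At rest tilted up outwards 0.2 rad, centre 128 mm above the bench at pump (-0.050, +0.124); it goes down 12 mm to the catch, 16 mm to the stop
- clamp_right (a joint): rocker hinge of the right (-y) tube clamp, rad: 0 up (clamp shut), grows as the paddle is pressed down, stop at 0.42. Spring: 4 N at the paddle at rest, 8 N at the catch, 10 N at the stop. Past 0.30 a steel catch springs in under the lever's inboard end: let go after that, it stays down at about 0.296; let go earlier, it springs back to 0
- paddle_right (a point): ribbed thumb paddle of the right tube clamp, 34 mm along the lever, 32 wide, 6 thick. This point: centre of its top face. Rocker hinge along the pump's x, 40 mm inboard, 117 mm above the bench. At rest tilted up outwards 0.2 rad, centre 128 mm above the bench at pump (-0.050, -0.124); it goes down 12 mm to the catch, 16 mm to the stop
- tube_rack: orange tube rack, 187 x 112 x 57 mm, long side along its x, with a few blue-capped tubes up to 119 mm high; on the bench to the left of the pump. Origin: centre of its underside. Not to be disturbed
- micro_rack: low red rack, 180 x 96 x 42 mm, with small yellow-capped tubes up to 50 mm high; on the bench to the right of the pump. Origin: centre of its underside. Not to be disturbed
- jar: white screw-top jar, 62 mm across, 85 mm high; on the bench, right of the pump and further back. Origin: centre of its underside. Not to be disturbed
- amber_bottle: small amber glass bottle, 54 mm across, 115 mm high; on the bench, left of the pump and further back. Origin: centre of its underside. Not to be disturbed
- spare_roller: loose white roller, 22 mm across, 30 mm high, standing on the pump's deck at the rear right corner. Origin: centre of its underside. Not to be disturbed
- hex_key: small L-shaped hex key, 60 x 22 mm, 5 mm thick, lying on the pump's deck in front of the rotor, between the two clamp levers. Origin: centre of its underside. Not to be disturbed

How it is judged:
On the way, in this order (a step that is already met when the one before it is completed fails the run):
1. both clamp levers stay down on their catches with no finger on them (value of joint each of clamp_left, clamp_right above 0.25 rad and contact force between the fingers and clamp_left below 0.5 N and contact force between the fingers and clamp_right below 0.5 N), for 0.2 s.
2. the track arm is pushed back past its last click by the finger post (value of joint each of clamp_left, clamp_right above 0.25 rad and value of joint track_arm above 0.205 rad and contact force between the fingers and black_post above 4 N), for 0.3 s.
At the end, for the whole second after the job is handed in: The track arm stands still beyond 0.205 rad (at least 5 mm of post travel past where its last tooth would hold it, within 6 mm of its stop), carried by the fingers, which push on the finger post with more than 4 N; both clamp levers are down on their catches (beyond 0.25 rad) with no finger on them (all of step 2 and contact force between the fingers and clamp_left below 0.5 N and contact force between the fingers and clamp_right below 0.5 N and velocity of joint track_arm between -0.05 and 0.05 rad/s); the arm keeps its last pose, push and grip.
It fails at once if a bystander on the bench or on the pump is shifted or knocked by more than 20 mm (distance of any of tube_rack, micro_rack, jar, amber_bottle, spare_roller, hex_key from where it was at the start of the episode above 0.02 m).
It also fails if it takes over 48 s, if anything falls off the work surface, if the arm or the gripper's body presses on something with over 40 N, if the wrist force passes 120 N, or if a joint passes its speed limit or range.

## Working session

There is one attempt and no reset: what is moved stays moved. The work goes in short steps, Python scripts to look and compute and a tool call to move; the robot and the scene stay as the last step left them, time stands still between calls to the robot, and variables do not carry over. Pictures are saved under pics/ and viewed, and the job is handed in when it is done.

Besides the shell and the picture viewer there is one more tool, called after "Emit:" in YAML: its name, and indented under it one key for each argument. arm_command: Moves the arm, as the interface text tells. Its arguments: {"type":"object","properties":{"motion":{"type":"array"},"grip":{"type":"number"},"force":{"type":"number"}},"required":["motion"]}

```bash
ls; mkdir -p pics
cat > h.py <<'E'
import numpy as np, cv2
from workcell import arm
from scipy.spatial.transform import Rotation as Ro
def save(p,name): cv2.imwrite('pics/'+name,cv2.cvtColor(p['img'],cv2.COLOR_RGB2BGR))
def cloud(p,X=None):
    K=p['K'];z=p['range_z'].astype(float)
    k=p['k1']
    v,u=np.mgrid[0:480,0:640].astype(float)
    xd=(u-K[0,2])/K[0,0]; yd=(v-K[1,2])/K[1,1]
    x,y=xd.copy(),yd.copy()
    for _ in range(20):
        r2=x*x+y*y; f=1+k*r2; x=xd/f; y=yd/f
    P=np.stack([x*z,-y*z,-z,np.ones_like(z)],-1)
    T=p['extrinsics'] if X is None else X
    W=P@np.asarray(T).T
    W=W[...,:3]; W[z<=0]=np.nan
    return W
def toolT(s):
    T=np.eye(4);T[:3,:3]=Ro.from_euler('xyz',s['eef_rot']).as_matrix();T[:3,3]=s['tool_pos'];return T
E
python3 - <<'E'
from h import *
s=arm.observe();print(s)
for n in ['scene','side']:
    p=arm.read_camera(n);save(p,n+'0.png');np.savez(n+'0.npz',W=cloud(p),img=p['img'])
    W=cloud(p)
    for t in ['pump','finger_post','paddle_left','paddle_right','tube_rack','jar','hex_key','spare_roller']:
        for o in arm.outline_of(p,t)[:3]:
            print(n,t,round(o['confidence'],2),o['position'],o['mask'].sum(),np.nanmedian(W[o['mask']],0).round(4))
E
```

```text
pics
{'clock': 0.0, 'qpos': array([ 1.14271026e+00,  3.79395432e-01,  1.73478065e+00, -1.77357312e-05,
        1.02849072e+00, -3.32888941e-02]), 'qd': array([ 0.00058315,  0.00135897,  0.00096487,  0.0009071 ,  0.00032386,
       -0.00020665]), 'tau': array([-3.47550049e-03, -7.63737059e+01, -4.34373808e+01,  6.50007930e-02,
        4.24366223e-02, -8.38921892e-05]), 'tool_pos': array([0.26907281, 0.64579264, 0.2132975 ]), 'eef_rot': array([ 3.12243618,  1.56972208, -1.98474081]), 'wrist_force': array([ 0.14452222,  0.04620678, -0.22817706]), 'torque': array([-0.00037424, -0.01544525, -0.01646537]), 'grip_width': 1.0006316999828861}
scene pump 0.71 [294.9, 259.0] 17272 [ 0.6121 -0.0324  0.088 ]
scene finger_post 0.61 [298.2, 259.9] 2628 [ 0.6244 -0.0219  0.1188]
scene paddle_left 0.85 [331.7, 198.7] 467 [0.5019 0.0591 0.1258]
scene paddle_right 0.84 [234.3, 226.6] 610 [ 0.5264 -0.1356  0.1256]
scene tube_rack 0.77 [404.1, 205.1] 4956 [0.4983 0.2179 0.0588]
scene jar 0.72 [221.4, 347.5] 1331 [ 0.7484 -0.1927  0.0832]
scene spare_roller 0.62 [255.1, 296.7] 110 [ 0.689  -0.1168  0.1118]
side pump 0.6 [310.0, 279.9] 13498 [ 0.5229 -0.0776  0.0828]
side finger_post 0.85 [334.7, 240.6] 1352 [ 0.618  -0.0242  0.1162]
side paddle_left 0.54 [272.3, 237.0] 323 [0.502  0.0601 0.1227]
side paddle_right 0.67 [322.5, 284.5] 363 [ 0.5265 -0.1355  0.1225]
side tube_rack 0.75 [228.3, 234.9] 3252 [0.4624 0.1993 0.0551]
side jar 0.66 [411.0, 289.8] 996 [ 0.7211 -0.2123  0.0567]
side jar 0.15 [324.1, 283.1] 365 [ 0.527  -0.1431  0.1231]
side hex_key 0.5 [281.9, 268.7] 59 [ 0.4882 -0.026   0.0872]
side spare_roller 0.64 [377.3, 259.5] 145 [ 0.6843 -0.1251  0.0994]
```

View pics/scene0.png

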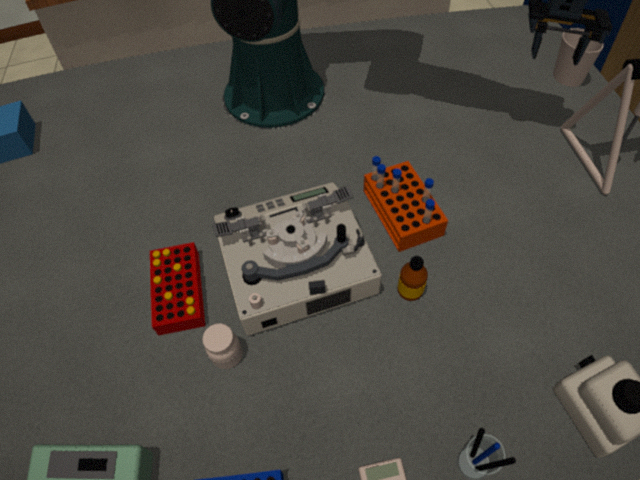

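View pics/side0.png

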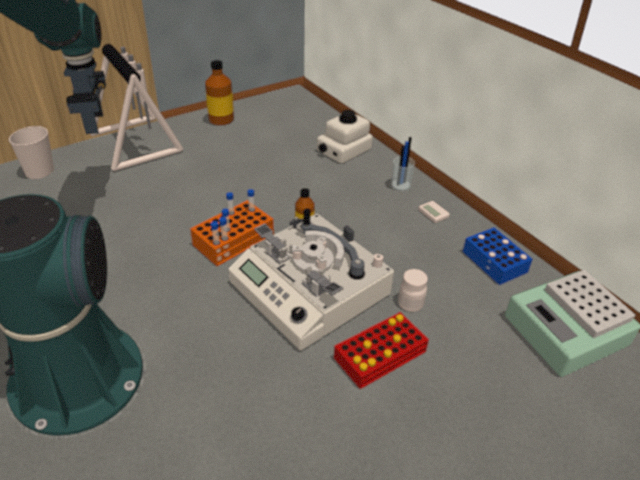

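Run:
```python
from h import *
for n in ['scene','side']:
    d=np.load(n+'0.npz');W=d['W'];img=d['img'].astype(int)
    m=(W[...,2]>.14)&(W[...,2]<.18)&(abs(W[...,0]-.65)<.2)&(W[...,1]>-.15)&(W[...,1]<.12)
    v,u=np.nonzero(m)
    for a,b in list(zip(u,v))[::6]: print(n,a,b,W[b,a].round(3),img[b,a])
```

```text
scene 339 223 [0.592 0.058 0.163] [125 119 107]
scene 340 224 [0.596 0.058 0.166] [48 41 42]
scene 339 225 [0.598 0.056 0.165] [17 17 16]
scene 336 226 [0.597 0.051 0.163] [115 108  99]
scene 342 226 [0.6   0.061 0.164] [3 6 2]
scene 339 227 [0.6   0.056 0.163] [6 7 4]
scene 345 227 [0.604 0.066 0.165] [62 59 56]
scene 341 228 [0.605 0.058 0.165] [8 0 0]
scene 337 229 [0.606 0.051 0.165] [33 34 29]
scene 343 229 [0.608 0.061 0.165] [0 0 3]
scene 339 230 [0.607 0.054 0.162] [18 14 16]
scene 345 230 [0.605 0.066 0.156] [50 45 42]
scene 341 231 [0.609 0.058 0.161] [6 5 2]
scene 337 232 [0.605 0.051 0.154] [32 29 25]
scene 343 232 [0.609 0.061 0.157] [10 12  7]
scene 339 233 [0.607 0.054 0.153] [0 0 0]
scene 345 233 [0.604 0.066 0.146] [51 46 40]
scene 341 234 [0.61  0.057 0.154] [ 6  3 11]
scene 337 235 [0.605 0.051 0.145] [38 38 32]
scene 343 235 [0.609 0.061 0.148] [4 5 7]
scene 341 236 [0.608 0.058 0.144] [11  7 11]
scene 340 237 [0.607 0.056 0.141] [0 0 0]
side 306 208 [0.608 0.067 0.159] [90 49 10]
side 307 209 [0.608 0.062 0.159] [40 24 21]
side 307 210 [0.605 0.057 0.16 ] [25 23 26]
side 306 211 [0.601 0.056 0.159] [23 24 25]
side 305 212 [0.596 0.052 0.161] [10 11 17]
side 304 213 [0.596 0.057 0.155] [35 24 14]
side 310 213 [0.611 0.053 0.152] [94 65 24]
side 309 214 [0.607 0.051 0.151] [49 39 20]
side 307 215 [0.598 0.047 0.155] [ 8 11 14]
side 305 216 [0.595 0.049 0.151] [23 22 21]
side 304 217 [0.596 0.056 0.144] [43 32 11]
side 310 217 [0.61  0.052 0.141] [125 116 103]
side 305 219 [0.596 0.052 0.14 ] [15 15  6]
```

Run:
```python
from h import *
s=arm.observe();print(toolT(s).round(3))
allp=[]
for n in ['scene','side']:
    d=np.load(n+'0.npz');W=d['W']
    m=(abs(W[...,2]-.085)<.006)&(W[...,0]>.38)&(W[...,0]<.78)&(W[...,1]>-.23)&(W[...,1]<.14)
    nl,lab,st,c=cv2.connectedComponentsWithStats(m.astype(np.uint8));k=1+st[1:,4].argmax()
    P=W[lab==k][:,:2];print(n,len(P),cv2.minAreaRect(P.astype(np.float32)))
    m=(W[...,2]>.106)&(W[...,2]<.15)&(W[...,0]>.44)&(W[...,0]<.58)&(W[...,1]>-.2)&(W[...,1]<.12)
    for yaw,o in [(.1245,np.array([.5638,-.0318]))]:
        R=np.array([[np.cos(yaw),-np.sin(yaw)],[np.sin(yaw),np.cos(yaw)]])
        Q=(W[m][:,:2]-o)@R; z=W[m][:,2]
        for sg in (1,-1):
            k=(sg*Q[:,1]>.1)&(Q[:,0]<-.02)&(Q[:,0]>-.08)
            print(sg,k.sum(),Q[k].min(0),Q[k].max(0),np.median(Q[k],0),np.median(z[k]), np.percentile(Q[k],[3,97],axis=0))
```

```text
[[-0.    -0.923  0.385  0.269]
 [ 0.     0.385  0.923  0.646]
 [-1.     0.     0.     0.214]
 [ 0.     0.     0.     1.   ]]
scene 5712 ((0.5944610834121704, -0.027952343225479126), (0.1987532526254654, 0.28014642000198364), 7.252744674682617)
1 257 [-0.07051088  0.10049755] [-0.03446878  0.13993069] [-0.05041381  0.12057688] 0.12978602332663347 [[-0.06686432  0.10204799]
 [-0.03666117  0.13790325]]
-1 288 [-0.06720314 -0.14130116] [-0.03405072 -0.100013  ] [-0.04838446 -0.121557  ] 0.12941623352503134 [[-0.0650768  -0.14001838]
 [-0.0351846  -0.10173871]]
side 4152 ((0.5801728367805481, -0.03342717885971069), (0.22991135716438293, 0.28120917081832886), 7.51011848449707)
1 165 [-0.06626779  0.10003208] [-0.03142752  0.13976146] [-0.05039659  0.11950085] 0.12630474192322338 [[-0.06480704  0.10265591]
 [-0.03473805  0.13744923]]
-1 199 [-0.06538474 -0.14453596] [-0.03192857 -0.10091993] [-0.05048694 -0.12560618] 0.12673123173458223 [[-0.06376432 -0.14265215]
 [-0.03382285 -0.10217826]]
```

Emit:
arm_command:
  motion:
    - {"dx": 22.9, "dy": -55.7, "dz": -4, "wz": 0.52}
    - {"dx": 22.9, "dy": -55.7, "dz": -4, "wz": 0.52}
    - {"dx": 22.9, "dy": -55.7, "dz": -4, "wz": 0.52}
    - {"dx": 22.9, "dy": -55.7, "dz": -4, "wz": 0.52}
    - {"dx": 22.9, "dy": -55.7, "dz": -4, "wz": 0.52}
    - {"dx": 22.9, "dy": -55.7, "dz": -4, "wz": 0.52}
    - {"dx": 22.9, "dy": -55.7, "dz": -4, "wz": 0.52}
    - {"dx": 22.9, "dy": -55.7, "dz": -4, "wz": 0.52}
    - {"dx": 22.9, "dy": -55.7, "dz": -4, "wz": 0.52}
    - {"dx": 22.9, "dy": -55.7, "dz": -4, "wz": 0.52}
    - {"dx": 22.9, "dy": -55.7, "dz": -4, "wz": 0.52}
    - {"dx": 22.9, "dy": -55.7, "dz": -4, "wz": 0.52}
    - {"dx": 22.9, "dy": -55.7, "dz": -4, "wz": 0.52}
    - {"dx": 22.9, "dy": -55.7, "dz": -4, "wz": 0.52}
    - {"dx": 22.9, "dy": -55.7, "dz": -4, "wz": 0.52}
    - {"dx": 22.9, "dy": -55.7, "dz": -4, "wz": 0.52}
  grip: 1
  force: 60

```text
invalid input at $.motion[0]: expected keys dx, dy, dz, wx, wy, wz
```

Emit:
arm_command:
  motion:
    - {"dx": 22.9, "dy": -55.7, "dz": -4, "wx": 0, "wy": 0, "wz": 0.52}
    - {"dx": 22.9, "dy": -55.7, "dz": -4, "wx": 0, "wy": 0, "wz": 0.52}
    - {"dx": 22.9, "dy": -55.7, "dz": -4, "wx": 0, "wy": 0, "wz": 0.52}
    - {"dx": 22.9, "dy": -55.7, "dz": -4, "wx": 0, "wy": 0, "wz": 0.52}
    - {"dx": 22.9, "dy": -55.7, "dz": -4, "wx": 0, "wy": 0, "wz": 0.52}
    - {"dx": 22.9, "dy": -55.7, "dz": -4, "wx": 0, "wy": 0, "wz": 0.52}
    - {"dx": 22.9, "dy": -55.7, "dz": -4, "wx": 0, "wy": 0, "wz": 0.52}
    - {"dx": 22.9, "dy": -55.7, "dz": -4, "wx": 0, "wy": 0, "wz": 0.52}
    - {"dx": 22.9, "dy": -55.7, "dz": -4, "wx": 0, "wy": 0, "wz": 0.52}
    - {"dx": 22.9, "dy": -55.7, "dz": -4, "wx": 0, "wy": 0, "wz": 0.52}
    - {"dx": 22.9, "dy": -55.7, "dz": -4, "wx": 0, "wy": 0, "wz": 0.52}
    - {"dx": 22.9, "dy": -55.7, "dz": -4, "wx": 0, "wy": 0, "wz": 0.52}
    - {"dx": 22.9, "dy": -55.7, "dz": -4, "wx": 0, "wy": 0, "wz": 0.52}
    - {"dx": 22.9, "dy": -55.7, "dz": -4, "wx": 0, "wy": 0, "wz": 0.52}
    - {"dx": 22.9, "dy": -55.7, "dz": -4, "wx": 0, "wy": 0, "wz": 0.52}
    - {"dx": 22.9, "dy": -55.7, "dz": -4, "wx": 0, "wy": 0, "wz": 0.52}
  grip: 1
  force: 60

```text
clock: 2.9
tool_pos: [0.4982, 0.0894, 0.1739]
eef_rot: [0.819, 1.571, 2.516]
wrist_force: [-0.3, -1.2, -0.2]
grip_width: 0.009
```

Run:
```python
from h import *
s=arm.observe();T=toolT(s);print(T.round(3),s['wrist_force'])
p=arm.read_camera('wrist');save(p,'w1.png')
W=cloud(p,T@np.asarray(p['hand_eye']))
for t in ['paddle_left','finger_post','hex_key']:
    for o in arm.outline_of(p,t)[:2]:
        print(t,round(o['confidence'],2),o['position'],o['mask'].sum(),np.nanmedian(W[o['mask']],0).round(4))
save(arm.read_camera('side'),'s1.png')
```

```text
[[-0.    -0.992 -0.125  0.498]
 [ 0.    -0.125  0.992  0.089]
 [-1.     0.     0.     0.174]
 [ 0.     0.     0.     1.   ]] [-0.3082224  -1.23364232 -0.17971761]
paddle_left 0.71 [263.0, 250.1] 3149 [0.4975 0.0524 0.1223]
finger_post 0.7 [84.3, 352.2] 378 [ 0.5962 -0.078   0.109 ]
hex_key 0.79 [160.7, 212.6] 683 [ 0.4881 -0.0291  0.0887]
hex_key 0.53 [25.9, 252.1] 1182 [ 0.5185 -0.1078  0.1203]
```

View pics/w1.png

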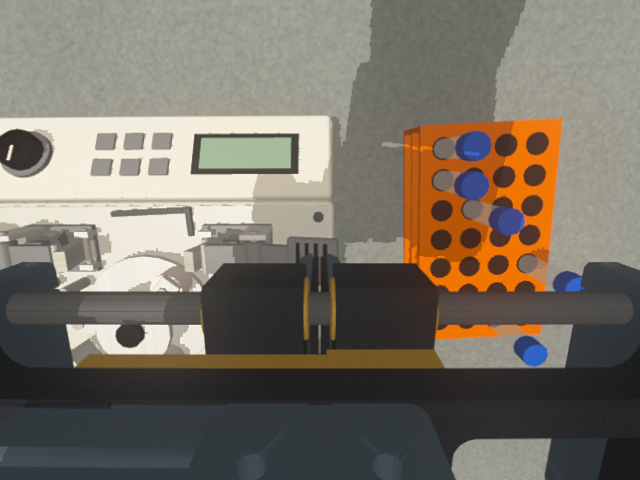

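View pics/s1.png

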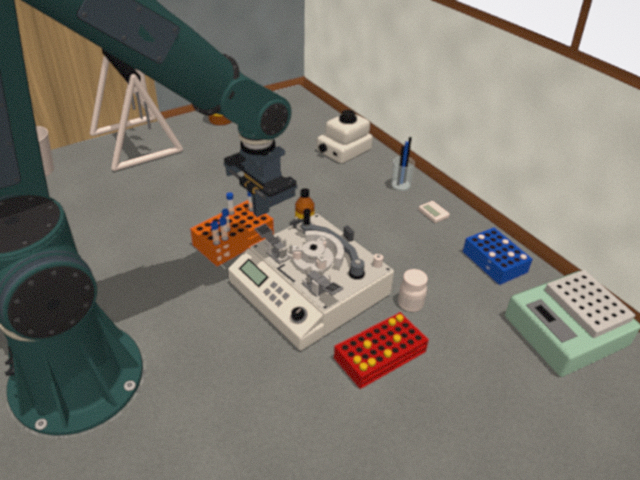

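The wrist view shows the shut fingers (~(320,265)) right over the ribbed left paddle (~(315,250)), with the tube rack clear on the right. Descending.

Emit:
arm_command:
  motion:
    - {"dx": 0, "dy": 0, "dz": -2, "wx": 0, "wy": 0, "wz": 0}
    - {"dx": 0, "dy": 0, "dz": -4, "wx": 0, "wy": 0, "wz": 0}
    - {"dx": 0, "dy": 0, "dz": -5, "wx": 0, "wy": 0, "wz": 0}
    - {"dx": 0, "dy": 0, "dz": -5.5, "wx": 0, "wy": 0, "wz": 0}
    - {"dx": 0, "dy": 0, "dz": -5.8, "wx": 0, "wy": 0, "wz": 0}
    - {"dx": 0, "dy": 0, "dz": -5.8, "wx": 0, "wy": 0, "wz": 0}

```text
clock: 3.9
tool_pos: [0.4983, 0.0894, 0.1163]
eef_rot: [0.49, 1.57, 2.186]
wrist_force: [-3.8, 4.0, 6.1]
grip_width: 0.004
```

Emit:
arm_command:
  motion:
    - {"dx": 0, "dy": 0, "dz": -0.2, "wx": 0, "wy": 0, "wz": 0}
    - {"dx": 0, "dy": 0, "dz": -0.4, "wx": 0, "wy": 0, "wz": 0}
    - {"dx": 0, "dy": 0, "dz": -0.4, "wx": 0, "wy": 0, "wz": 0}

```text
clock: 4.28
tool_pos: [0.4984, 0.0893, 0.113]
eef_rot: [1.088, 1.571, 2.784]
wrist_force: [-5.1, -1.5, 9.9]
grip_width: 0.004
```

Emit:
arm_command:
  motion:
    - {"dx": 0, "dy": 0, "dz": -0.2, "wx": 0, "wy": 0, "wz": 0}
    - {"dx": 0, "dy": 0, "dz": -0.4, "wx": 0, "wy": 0, "wz": 0}
    - {"dx": 0, "dy": 0, "dz": -0.4, "wx": 0, "wy": 0, "wz": 0}

```text
clock: 4.65
tool_pos: [0.4989, 0.0891, 0.1109]
eef_rot: [1.921, 1.57, -2.666]
wrist_force: [-14.4, -2.6, 36.4]
grip_width: 0.005
```

At the stop (36 N). Lift and go across to the right paddle.

Emit:
arm_command:
  motion:
    - {"dx": 0, "dy": 0, "dz": 3, "wx": 0, "wy": 0, "wz": 0}
    - {"dx": 0, "dy": 0, "dz": 6.5, "wx": 0, "wy": 0, "wz": 0}
    - {"dx": 0, "dy": 0, "dz": 6.5, "wx": 0, "wy": 0, "wz": 0}
    - {"dx": 3.15, "dy": -25.6, "dz": 6.5, "wx": 0, "wy": 0, "wz": 0}
    - {"dx": 3.15, "dy": -25.6, "dz": 6.5, "wx": 0, "wy": 0, "wz": 0}
    - {"dx": 3.15, "dy": -25.6, "dz": 6.5, "wx": 0, "wy": 0, "wz": 0}
    - {"dx": 3.15, "dy": -25.6, "dz": 6.5, "wx": 0, "wy": 0, "wz": 0}
    - {"dx": 3.15, "dy": -25.6, "dz": 6.5, "wx": 0, "wy": 0, "wz": 0}
    - {"dx": 3.15, "dy": -25.6, "dz": 6.5, "wx": 0, "wy": 0, "wz": 0}
    - {"dx": 3.15, "dy": -25.6, "dz": 6.5, "wx": 0, "wy": 0, "wz": 0}
    - {"dx": 3.15, "dy": -25.6, "dz": 6.5, "wx": 0, "wy": 0, "wz": 0}

```text
clock: 6.02
tool_pos: [0.5303, -0.1657, 0.1759]
eef_rot: [1.749, 1.57, -2.837]
wrist_force: [0.7, 0.5, 0.1]
grip_width: 0.008
```

Run:
```python
from h import *
s=arm.observe();print(toolT(s).round(3))
p=arm.read_camera('wrist');save(p,'w2.png')
p=arm.read_camera('scene');save(p,'c2.png');W=cloud(p)
for t in ['paddle_left','paddle_right']:
    for o in arm.outline_of(p,t)[:2]:
        print(t,round(o['confidence'],2),o['position'],o['mask'].sum(),np.nanmedian(W[o['mask']],0).round(4))
yaw=.127;o=np.array([.5638,-.033]);R=np.array([[np.cos(yaw),-np.sin(yaw)],[np.sin(yaw),np.cos(yaw)]])
Q=(W[...,:2]-o)@R
for sg in (1,-1):
    for a in (.105,.115,.125,.135):
        k=(abs(sg*Q[...,1]-a)<.005)&(abs(Q[...,0]+.05)<.014)&(W[...,2]>.1);print(sg,a,k.sum(),np.median(W[k][:,2]))
```

```text
[[-0.001 -0.992 -0.126  0.53 ]
 [-0.    -0.126  0.992 -0.166]
 [-1.     0.001 -0.     0.176]
 [ 0.     0.     0.     1.   ]]
paddle_left 0.72 [330.9, 201.1] 418 [0.5021 0.0628 0.121 ]
paddle_right 0.98 [234.4, 223.6] 555 [ 0.5267 -0.1382  0.126 ]
1 0.105 46 0.12001235917434944
1 0.115 55 0.11995174626025096
1 0.125 57 0.11887316700250172
1 0.135 52 0.11821922024804626
-1 0.105 176 0.2987258670640053
-1 0.115 152 0.4856800972787149
-1 0.125 227 0.23138655602621694
-1 0.135 195 0.4851972682179594
```

View pics/w2.png

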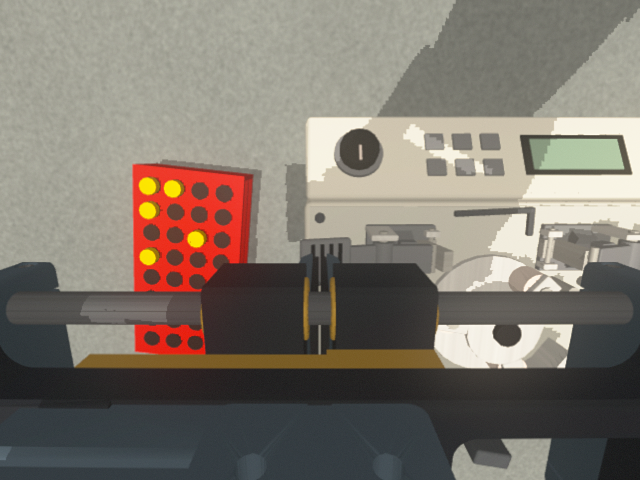

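The left paddle now slopes slightly down outwards at z ≈ 0.119, where it stood at 0.128 before, so it is latched. The wrist view shows the fingers (~(320,265)) over the right paddle (~(325,250)).

Emit:
arm_command:
  motion:
    - {"dx": 0, "dy": 0, "dz": -2, "wx": 0, "wy": 0, "wz": 0}
    - {"dx": 0, "dy": 0, "dz": -4, "wx": 0, "wy": 0, "wz": 0}
    - {"dx": 0, "dy": 0, "dz": -5, "wx": 0, "wy": 0, "wz": 0}
    - {"dx": 0, "dy": 0, "dz": -5.6, "wx": 0, "wy": 0, "wz": 0}
    - {"dx": 0, "dy": 0, "dz": -6.1, "wx": 0, "wy": 0, "wz": 0}
    - {"dx": 0, "dy": 0, "dz": -6.3, "wx": 0, "wy": 0, "wz": 0}
    - {"dx": 0, "dy": 0, "dz": -6.3, "wx": 0, "wy": 0, "wz": 0}

```text
clock: 7.1
tool_pos: [0.5308, -0.1665, 0.1137]
eef_rot: [3.116, 1.57, -1.47]
wrist_force: [-3.7, -0.5, 8.9]
grip_width: 0.006
```

Emit:
arm_command:
  motion:
    - {"dx": 0, "dy": 0, "dz": -0.2, "wx": 0, "wy": 0, "wz": 0}
    - {"dx": 0, "dy": 0, "dz": -0.4, "wx": 0, "wy": 0, "wz": 0}
    - {"dx": 0, "dy": 0, "dz": -0.4, "wx": 0, "wy": 0, "wz": 0}

```text
clock: 7.48
tool_pos: [0.531, -0.1664, 0.1112]
eef_rot: [2.223, 1.57, -2.364]
wrist_force: [-8.9, 4.2, 21.6]
grip_width: 0.006
```

Emit:
arm_command:
  motion:
    - {"dx": 0, "dy": 0, "dz": -0.2, "wx": 0, "wy": 0, "wz": 0}
    - {"dx": 0, "dy": 0, "dz": -0.2, "wx": 0, "wy": 0, "wz": 0}
    - {"dx": 0, "dy": 0, "dz": 4, "wx": 0, "wy": 0, "wz": 0}
    - {"dx": 0, "dy": 0, "dz": 8.9, "wx": 0, "wy": 0, "wz": 0}
    - {"dx": 0, "dy": 0, "dz": 8.9, "wx": 0, "wy": 0, "wz": 0}
    - {"dx": 3.9, "dy": 21.8, "dz": 8.9, "wx": 0, "wy": 0, "wz": 0}
    - {"dx": 3.9, "dy": 21.8, "dz": 8.9, "wx": 0, "wy": 0, "wz": 0}
    - {"dx": 3.9, "dy": 21.8, "dz": 8.9, "wx": 0, "wy": 0, "wz": 0}
    - {"dx": 3.9, "dy": 21.8, "dz": 8.9, "wx": 0, "wy": 0, "wz": 0}
    - {"dx": 3.9, "dy": 21.8, "dz": 8.9, "wx": 0, "wy": 0, "wz": 0}
    - {"dx": 3.9, "dy": 21.8, "dz": 8.9, "wx": 0, "wy": 0, "wz": 0}
    - {"dx": 3.9, "dy": 21.8, "dz": 8.9, "wx": 0, "wy": 0, "wz": 0}

```text
clock: 8.98
tool_pos: [0.5698, 0.0507, 0.1999]
eef_rot: [1.838, 1.57, -2.75]
wrist_force: [-1.1, 0.1, 0.4]
grip_width: 0.006
```

Run:
```python
from h import *
s=arm.observe();print(toolT(s).round(3))
p=arm.read_camera('wrist');save(p,'w3.png')
yaw=.127;o=np.array([.5638,-.033]);R=np.array([[np.cos(yaw),-np.sin(yaw)],[np.sin(yaw),np.cos(yaw)]])
for n in ['scene','side']:
    p=arm.read_camera(n);save(p,n+'3.png');W=cloud(p)
    Q=(W[...,:2]-o)@R
    for sg in (1,-1):
      for a in (.105,.115,.125,.135):
        k=(abs(sg*Q[...,1]-a)<.005)&(abs(Q[...,0]+.05)<.014)&(W[...,2]>.1)&(W[...,2]<.14);print(n,sg,a,k.sum(),np.median(W[k][:,2]))
    k=(abs(Q[...,0]-.055)<.03)&(abs(Q[...,1]-.085)<.03)&(W[...,2]>.14)&(W[...,2]<.168);print('post',k.sum(),np.median(Q[k],0) if k.any() else '')
```

```text
[[-0.001 -0.992 -0.125  0.57 ]
 [-0.    -0.125  0.992  0.051]
 [-1.     0.001 -0.     0.2  ]
 [ 0.     0.     0.     1.   ]]
scene 1 0.105 0 nan
scene 1 0.115 9 0.11934802452081283
scene 1 0.125 43 0.1195949895293219
scene 1 0.135 56 0.11797572743806761
scene -1 0.105 54 0.11977253321852444
scene -1 0.115 62 0.11974672236540079
scene -1 0.125 62 0.11925056682852181
scene -1 0.135 60 0.11831496932996632
post 129 [0.05248162 0.08430732]
side 1 0.105 22 0.11709113805474758
side 1 0.115 35 0.11595480118846058
side 1 0.125 32 0.11604406981829046
side 1 0.135 23 0.11566733386753125
side -1 0.105 38 0.11678319526748676
side -1 0.115 49 0.11654756352218087
side -1 0.125 49 0.11562845759259854
side -1 0.135 56 0.11470075921653872
post 74 [0.04810894 0.08023087]
  return _methods._mean(a, axis=axis, dtype=dtype,
  ret = ret.dtype.type(ret / rcount)
```

View pics/w3.png

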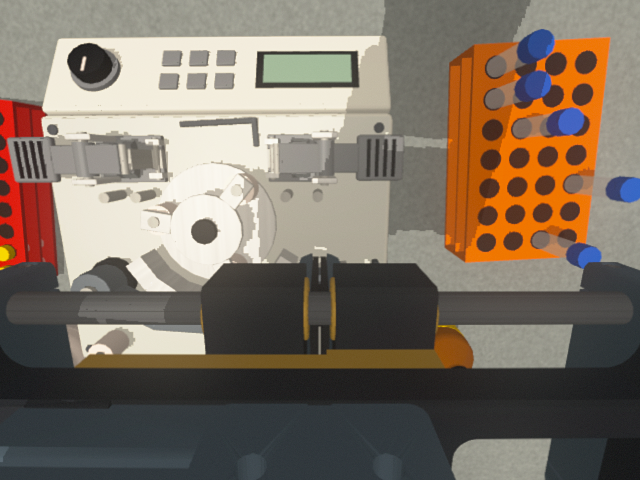

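View pics/side3.png

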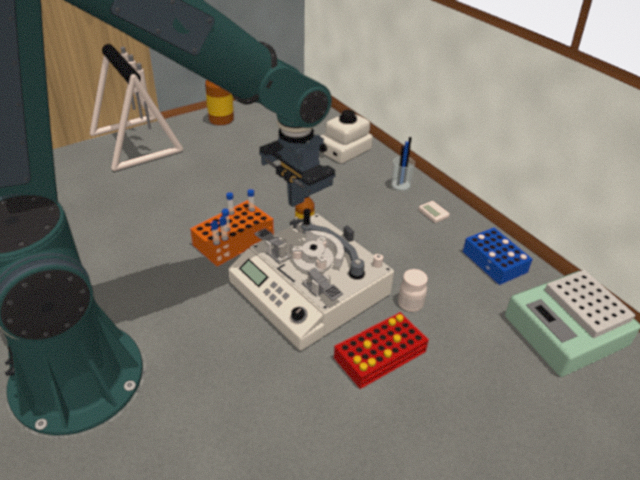

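Both paddles read about 0.119, sloping slightly down, so both catches hold. The side view shows the fingers in front of the post (~(305,215)). Lowering now.

Emit:
arm_command:
  motion:
    - {"dx": 0, "dy": 0.1, "dz": -3, "wx": 0, "wy": 0, "wz": 0}
    - {"dx": 0, "dy": 0.1, "dz": -5.5, "wx": 0, "wy": 0, "wz": 0}
    - {"dx": 0, "dy": 0.1, "dz": -6.5, "wx": 0, "wy": 0, "wz": 0}
    - {"dx": 0, "dy": 0.1, "dz": -6.5, "wx": 0, "wy": 0, "wz": 0}
    - {"dx": 0, "dy": 0.1, "dz": -6.5, "wx": 0, "wy": 0, "wz": 0}

```text
clock: 9.75
tool_pos: [0.5705, 0.0518, 0.1361]
eef_rot: [-1.888, 1.57, -0.193]
wrist_force: [-0.3, 0.1, -0.8]
grip_width: 0.008
```

Emit:
arm_command:
  motion:
    - {"dx": 0.5, "dy": 0.06, "dz": 0, "wx": 0, "wy": 0, "wz": 0}
    - {"dx": 1.0, "dy": 0.12, "dz": 0, "wx": 0, "wy": 0, "wz": 0}
    - {"dx": 1.5, "dy": 0.17, "dz": 0, "wx": 0, "wy": 0, "wz": 0}
    - {"dx": 2.0, "dy": 0.21, "dz": 0, "wx": 0, "wy": 0, "wz": 0}
    - {"dx": 2.5, "dy": 0.25, "dz": 0, "wx": 0, "wy": 0, "wz": 0}
    - {"dx": 3.0, "dy": 0.28, "dz": 0, "wx": 0, "wy": 0, "wz": 0}
    - {"dx": 3.0, "dy": 0.28, "dz": 0, "wx": 0, "wy": 0, "wz": 0}

```text
clock: 10.62
tool_pos: [0.6003, 0.0551, 0.1363]
eef_rot: [1.082, 1.57, 2.778]
wrist_force: [-6.6, 3.0, 3.9]
grip_width: 0.003
```

Run:
```python
from h import *
s=arm.observe();print(s['tool_pos'],s['wrist_force'],s['torque'])
p=arm.read_camera('scene');save(p,'c4.png');i=p['img'][150:350,200:460];cv2.imwrite('pics/c4z.png',cv2.resize(i,None,fx=3,fy=3,interpolation=2)[...,::-1])
p=arm.read_camera('side');i=p['img'][170:330,220:420];cv2.imwrite('pics/s4z.png',cv2.resize(i,None,fx=3,fy=3,interpolation=2)[...,::-1])
```

```text
[0.60028597 0.05505387 0.13625415] [-6.56855036  3.0042902   3.94276315] [0.6365654  1.05359988 0.07219961]
```

View pics/c4z.png

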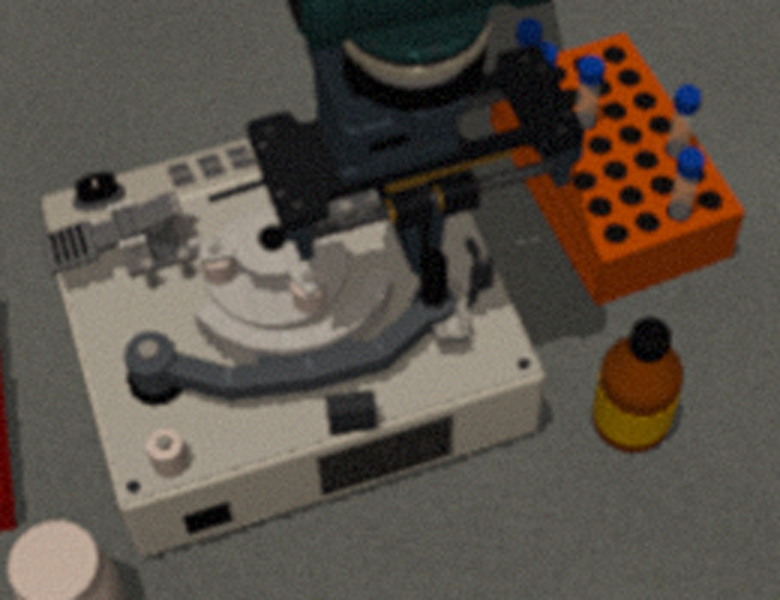

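View pics/s4z.png

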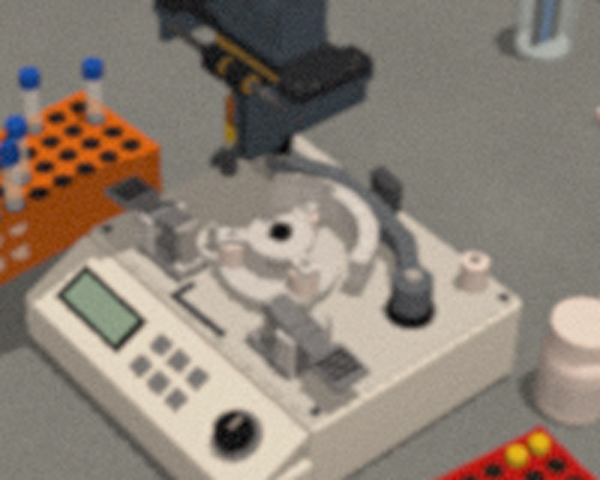

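Fingers are on the post and a gap has opened between shoe and rotor. Continue towards the stop.

Emit:
arm_command:
  motion:
    - {"dx": 0.4, "dy": 0, "dz": 0, "wx": 0, "wy": 0, "wz": 0}
    - {"dx": 0.8, "dy": 0, "dz": 0, "wx": 0, "wy": 0, "wz": 0}
    - {"dx": 1.2, "dy": 0, "dz": 0, "wx": 0, "wy": 0, "wz": 0}
    - {"dx": 1.6, "dy": 0, "dz": 0, "wx": 0, "wy": 0, "wz": 0}
    - {"dx": 1.6, "dy": 0, "dz": 0, "wx": 0, "wy": 0, "wz": 0}

```text
clock: 11.35
tool_pos: [0.6154, 0.0553, 0.1362]
eef_rot: [1.29, 1.567, 2.986]
wrist_force: [-10.2, 2.5, 6.5]
grip_width: 0.003
```

Emit:
arm_command:
  motion:
    - {"dx": 0.2, "dy": 0, "dz": 0, "wx": 0, "wy": 0, "wz": 0}
    - {"dx": 0.4, "dy": 0, "dz": 0, "wx": 0, "wy": 0, "wz": 0}
    - {"dx": 0.4, "dy": 0, "dz": 0, "wx": 0, "wy": 0, "wz": 0}

```text
clock: 11.72
tool_pos: [0.6185, 0.0554, 0.1362]
eef_rot: [1.386, 1.565, 3.082]
wrist_force: [-10.5, 0.0, 7.6]
grip_width: 0.0
```

Emit:
arm_command:
  motion:
    - {"dx": 0.2, "dy": 0, "dz": 0, "wx": 0, "wy": 0, "wz": 0}
    - {"dx": 0.4, "dy": 0, "dz": 0, "wx": 0, "wy": 0, "wz": 0}
    - {"dx": 0.5, "dy": 0, "dz": 0, "wx": 0, "wy": 0, "wz": 0}
    - {"dx": 0.5, "dy": 0, "dz": 0, "wx": 0, "wy": 0, "wz": 0}

```text
clock: 12.22
tool_pos: [0.6215, 0.0553, 0.1362]
eef_rot: [1.449, 1.559, -3.138]
wrist_force: [-17.8, -2.1, 12.2]
grip_width: 0.006
```

Run:
```python
from h import *
s=arm.observe();print(s['clock'],s['tool_pos'],s['wrist_force'])
yaw=.127;o=np.array([.5638,-.033]);R=np.array([[np.cos(yaw),-np.sin(yaw)],[np.sin(yaw),np.cos(yaw)]])
for n in ['scene','side']:
    p=arm.read_camera(n);W=cloud(p);Q=(W[...,:2]-o)@R
    a=(150,350,200,460) if n=='scene' else (170,330,220,420)
    cv2.imwrite(f'pics/{n}5z.png',cv2.resize(p['img'][a[0]:a[1],a[2]:a[3]],None,fx=3,fy=3,interpolation=2)[...,::-1])
    k=(abs(Q[...,0]-.095)<.025)&(abs(Q[...,1]-.082)<.025)&(W[...,2]>.13)&(W[...,2]<.155);print('post',k.sum(),np.median(Q[k],0) if k.any() else '',np.percentile(Q[k],[3,97],axis=0) if k.any() else '')
    for sg in (1,-1):
        k=(abs(sg*Q[...,1]-.13)<.01)&(abs(Q[...,0]+.05)<.014)&(W[...,2]>.1)&(W[...,2]<.14);print(n,sg,k.sum(),np.median(W[k][:,2]))
    # arm bar: top surface points z .105-.124 behind rotor: slope
    k=(Q[...,0]>.03)&(Q[...,0]<.13)&(Q[...,1]>-.09)&(Q[...,1]<.10)&(W[...,2]>.113)&(W[...,2]<.124)
    for y in (-.08,-.06,.05,.06,.07): 
        kk=k&(abs(Q[...,1]-y)<.005); print(y,kk.sum(),Q[kk][:,0].min().round(4) if kk.any() else '',Q[kk][:,0].max().round(4) if kk.any() else '')
s=arm.observe();print(s['clock'],s['tool_pos'],s['wrist_force'])
```

```text
12.225 [0.62152554 0.05528711 0.13616417] [-17.84222733  -2.08474019  12.15570103]
post 92 [0.09662989 0.07670785] [[0.07657774 0.07039345]
 [0.09941732 0.08711563]]
scene 1 0 nan
scene -1 126 0.11830591948867475
-0.08 85 0.0353 0.0765
-0.06 68 0.0343 0.0931
0.05 90 0.0559 0.1112
0.06 72 0.057 0.1082
0.07 54 0.0616 0.1029
post 45 [0.08476754 0.07096576] [[0.07062731 0.06667884]
 [0.09859439 0.07469491]]
side 1 58 0.11484925594420953
side -1 103 0.1152147215966648
-0.08 26 0.0425 0.0765
-0.06 33 0.034 0.0938
0.05 47 0.0574 0.1131
0.06 35 0.0609 0.1068
0.07 31 0.079 0.1055
12.325 [0.62153061 0.05528277 0.13618083] [-17.8446401   -1.8843635   12.23902583]
  return _methods._mean(a, axis=axis, dtype=dtype,
  ret = ret.dtype.type(ret / rcount)
```

View pics/scene5z.png

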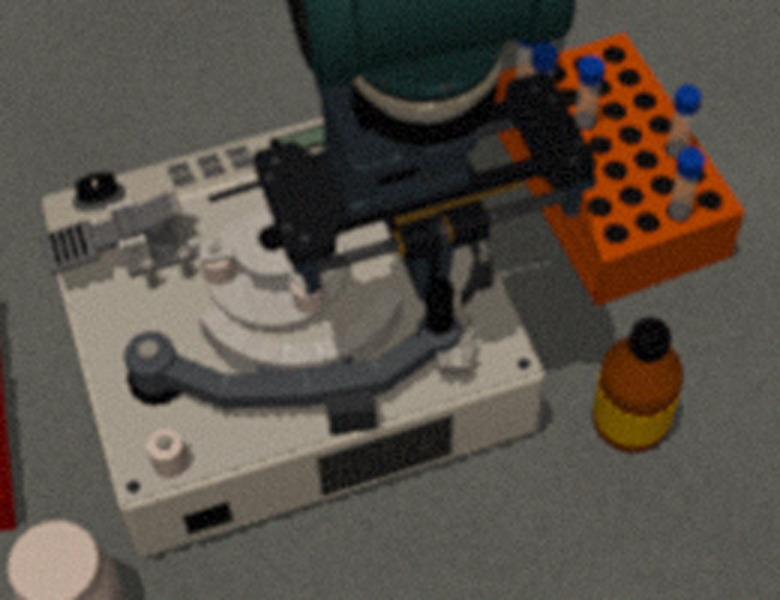

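View pics/side5z.png

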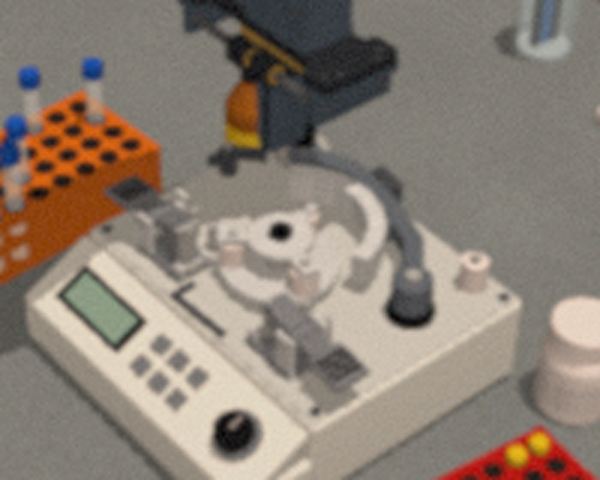

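Emit:
arm_command:
  motion:
    - {"dx": 0.2, "dy": 0.0, "dz": 0, "wx": 0, "wy": 0, "wz": 0}
    - {"dx": 0.4, "dy": 0, "dz": 0, "wx": 0, "wy": 0, "wz": 0}
    - {"dx": 0.4, "dy": 0, "dz": 0, "wx": 0, "wy": 0, "wz": 0}
    - {"dx": 0.4, "dy": 0, "dz": 0, "wx": 0, "wy": 0, "wz": 0}
    - {"dx": 0.4, "dy": 0, "dz": 0, "wx": 0, "wy": 0, "wz": 0}

```text
clock: 12.95
tool_pos: [0.6221, 0.0552, 0.1361]
eef_rot: [1.469, 1.551, -3.117]
wrist_force: [-28.1, -1.7, 22.7]
grip_width: 0.008
```

The tool moved only 0.6 mm while the force rose to 28 N, so the arm is hard against its stop. One last check that it is steady, then hand in.

Run:
```python
from h import *
s=arm.observe();a=s['tool_pos'];print(s['wrist_force'])
p=arm.read_camera('side')
p=arm.read_camera('side');p=arm.read_camera('side')
s=arm.observe();print(s['clock'],s['tool_pos']-a,s['wrist_force'],abs(s['qd']).max())
if np.linalg.norm(s['tool_pos']-a)<.0005: print(arm.hand_in())
```

```text
[-28.077822    -1.7185006   22.69196903]
13.1 [1.96186164e-07 3.76540936e-05 2.46847811e-06] [-29.05630443  -1.02020498  21.76106862] 0.0029893719048275555
the job is handed in; nothing more can be done
None
```

I pressed both clamp levers onto their catches, then pushed the track arm back to its stop by the finger post. I handed the job in at about 13 s, still pushing; the hand-in gives no verdict.

- **Clamps:** I pressed each lever until the force rose sharply at its stop: 36 N on the left, and 22 N and then about 2 mm further on the right. After I lifted off, both paddles stayed down, about 0.119 m high in the scene camera and sloping slightly down outwards, against 0.128 m at rest. In the last pictures, taken with the track arm back, the right one was still down in both cameras. The left one showed only in the side camera, because the gripper hid it from the scene camera.
- **Track arm:** In the scene picture the bar rests against the black stop block. The last 4 mm of commanded push moved the tool only 0.6 mm while the horizontal force rose from 18 to 28 N. At hand-in the tool was steady to within 0.04 mm, with about 29 N horizontal.
- **Post position:** I estimate the post at pump x of about 0.090–0.093 m, against 0.092 m at the stop. The side camera's median was lower, 0.085 m, but the fingers partly hid the post there.
- **Vertical force:** The wrist also read about 22 N upward at the end. I put this down to friction on the post but did not confirm it.
- **Other items:** Nothing else on the bench or pump looked moved in the pictures; I did not measure their positions again.

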